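# Secure a reagent bottle in its transport holder

## Robot

A 7-joint arm with a two-finger parallel gripper is mounted at the origin on a cart in front of the work surface, level with it; the furniture and walls round the work are solid. World frame = base frame: x ahead of the robot, y to its left, z up, the work surface at z = 0. Lengths are in m, angles in rad, forces in N, time in s.
With the tool pointing down it reaches from about 0.4 to 0.875 m from the base axis. Payload 19.3 kg.
Tool frame: the origin (TCP) lies on the centre line of the jaws, within the pads' length; the fingertips stand 25 mm ahead of it and the grasp point (between the pads) lies 6 mm ahead of it (ctrl.tips_ahead is the z of the fingertips in the tool frame, in m); z points along the fingers, x is the direction in which the jaws open and shut, and the axes are right-handed (so a half turn about z gives the same grasp; the last joint's range is limited). The gripper opens to 85 mm and grips with 20 to 120 N. Pads are 22 mm wide; open, the fingers measure 114 mm over their backs; the gripper's body (76 mm by 85 mm) begins 54 mm behind the grasp point. The pads swing forward as they close: fully open they stand 13 mm farther back than shut.
Start: joints at [-1.236, 0.521, -0.036, 1.599, 0.021, 1.021, -0.113], TCP at [0.246, 0.574, 0.256] pointing down, gripper open.
Joint ranges: [-2.91, 2.91], [-0.3, 2.13], [-1.5, 1.42], [0.17, 2.43], [-1.26, 4.41], [0.16, 1.93], [-2.52, 2.52]. Speed limits (rad/s): [1.89, 1.89, 2.39, 2.39, 3.01, 3.01, 3.01].

## Interface

Orientations are given as a 3x3 rotation matrix whose columns are the frame's x, y, z axes.
In Python, from workcell import ctrl, read_camera, models gives the robot as it stands. The module is installed in compiled form; this text tells all that it offers.
- The arm moves only by the tool move_arm, never from a script. Its arguments are lists of equal length, an entry for each row: "offset": the shift along the world's x, y, z in cm, a list of three; "roll": the turn about the world's z in degrees. A call has 1 to 20 rows; each row is the pose to reach, as a shift and turn from the pose commanded when the call began; what a row does not reach only later rows make up. A row lasts 1/12 s, in which the tool goes at most 41.7 mm and 7.16 degrees, less where a joint would pass 70% of its speed; a pose out of reach is approached as far as the arm can. A call with a gripper value outside its range is refused whole. "gripper" is the opening in per cent of the stroke, from 0 (shut) to 100 (fully open), set as the call begins (left out, the last holds). The fingers move at their own pace and stop on an object; "squeeze" is the grip in N (left out, the last holds). Time passes only in rows, so rows that repeat a pose let the fingers close. It gives the time, the measured TCP pose, the force and the opening at its end, in the units of the state.
- ctrl.sense(): the state, without advancing time (a new reading comes with each control period).
- read_camera(name): name is "scene" or "top" or "wrist"; returns a dict with "pixels" (400x640x3 uint8, red, green, blue), "range_z" (400x640 float32, m along the optical axis (not along the pixel's ray), 0 where there is no reading), "fov_y" (degrees; the focal length in pixels is half the picture's height over the tangent of half this angle, whatever the lens; pixels are square), "cx", "cy" (the principal point, pixels), "dist_coeffs" ([k1, k2, p1, p2, k3] as OpenCV has them; the pictures are not rectified), "xyz" and "rotation" of the camera in the world. Camera axes: x right, y down, z forward; pixel columns grow to the right and rows downward; lengths in m; the calibration is good to about 2 mm. A picture is of the moment at which its call begins.
- ctrl.job_done(): hands the job in, once; it reports no verdict.
Trained networks look in a picture, given as the dict that the camera call returned (one of the last four; its "shot" number tells which), for a name from the list of things; names that differ only in an ending like _2 or _b are one class to them, and where a whole thing is asked for, a point or a joint stands for the part that bears it (a point fixed in the world has none). Each returns a list of dicts, best first, with "confidence" (0 to 1); they miss things now and then, are a little off and sometimes report something else, mostly with a low value. They report only what shows in the picture. A call takes as long as a camera call.
- models.cut_out(target, picture): "pixels" (400x640 bool, what is visible of it) and "box" ([centre column, centre row, width, height] in pixels, round what is visible of it).
The state is a dict: "t": time; "joint_positions": joint angles; "qd": joint speeds; "tau": joint torques, N m; "tool_pos": TCP position; "orientation": TCP orientation; "contact_force": force on the tool from outside, world axes, zero at the start; "wrist_torque": the same for the moment, N m; "finger_gap": finger opening in m.
Only numpy, scipy, OpenCV 4.12 (cv2) and the standard library are available. Lean on these libraries where they do the work, as an engineer would, in place of code of your own. Each camera call takes 0.05 s, during which the arm holds its last target.

## Task

Make the small screw-cap bottle safe for the cart ride. First stand it upright in the cradle of the bottle holder and let go of it. Then pinch the holder's square tube across its snap button, so that the button is pressed in flush, and slide the tube towards the bottle until the button springs out fully through the next hole and stops it; before you let go, tug the tube back, away from the bottle, with about 12 N for half a second to make sure that it is locked. The button's spring clip bends easily: never load the sprung-out button with more than 16 N either way. Leave the bottle standing in the cradle and the other things on the cart where they are.

Things in the scene. Friction and masses are not known exactly. Their poses are not given: they have to be found in the camera images.
- bottle_holder: Fixed holder on a white base plate 285 x 86 x 8 mm; origin: centre of its underside, z up. +x runs along the tube from the black clamp block (at x = -120 mm, 82 mm high) to the cradle (x = +98 mm) and points roughly to the robot's left; +y is the button's side, facing the robot. Dark 20 mm square bar, fixed, at height 58 mm; the tube slides on it.
- cradle_floor (a point): Point on the cradle's floor, 8 mm above the cart top, where the centre of the bottle's foot belongs; axes as the holder's. Square pocket 54 mm wide (3 mm free round the bottle): lips 10 mm high at the sides (y) and towards the tube; on the far (+x) side a back rest 46 mm high with wings 34 mm high at x = 13 to 33, y = 27 to 33 mm either side.
- bottle_middle (a point): The small white screw-cap bottle, 48 mm in diameter, 101 mm high, about 0.12 kg, the only such bottle on the cart; this point lies on its axis 50 mm above its foot; z is its axis. The body is cylindrical to about 70 mm above the foot; cap 31 mm wide.
- tube_axis (a point): Point on the axis of the aluminium tube, level with the middle one of its three holes, moving with the tube; axes as the holder's. Tube 25 x 25 mm outside, wall 2 mm, running from x = -50 to +54 mm of this point, axis 58 mm above the cart top. Its +y wall has 14.5 mm holes at x = -25, 0 and +25 mm; the button starts in the middle one, the next hole is the one at -25 mm.
- jaw_face (a point): Middle of the rubber V jaw on the tube's end that faces the bottle (jaw 50 mm wide, 32 mm high, prongs reach 8 mm further); moves with the tube, axes as the holder's. In the next hole it stands some 3 mm off the bottle, so the bottle may be nudged a little.
- button_tip (a point): Nominal tip of the snap button (at x = -20, y = 16.5, z = 58 mm of the holder; does not move), a steel pin 11 mm wide with a conical tip, sprung out of the bar along +y, 4 mm proud of the tube. Its clip sits up to 1.7 mm off this point along the tube, differently each time. 3 N start pressing it, 5.5 N make it flush; only flush does its cone let the tube be drawn over it (10 to 20 N).
- retainer_tube (a joint): Slide of the tube along the holder's +x, m; 0 at the start, grows towards the bottle. Locked unless the button is flush. After some 8 mm the button is under the wall and the tube runs with 2 to 4 N; from 18 mm on the button slips into the next hole and, fully out, blocks the tube near 0.025: with its 1.75 mm of play and the clip's seat, the stop is felt anywhere from 0.021 to 0.025 tugging back.
- snap_button (a joint): Travel of the button, m; 0 fully out, grows as it is pressed in; 0.004 flush, 0.005 to 0.007 under the wall. A pinch from above, fingers closing along the holder's y at the button's x and height, presses it flush against the +y wall and carries the tube by its side walls; grip with some 40 N, so that the pads do not slip on the tube.
- bottle: The same small screw-cap bottle; origin at the centre of its foot, z up its axis.
- glass_beaker: Bystander: clear glass beaker, 57 mm wide, 66 mm high, origin at the centre of its foot.
- round_case: Bystander: flat round case, 61 mm in diameter, 24 mm high, origin at the centre of its foot.
- wash_bottle_1: Bystander: wash bottle with a bent spout, 62 x 108 mm, 189 mm high, origin at its foot.
- marker: Bystander: marker pen lying flat, 138 mm long, 16 mm thick, origin at its middle.

How it is judged:
On the way, in this order (a step that is already met when the one before it is completed fails the run):
1. the bottle stands upright in the cradle, let go, with the tube still in its first hole (horizontal distance between bottle_middle and cradle_floor below 0.008 m and z of bottle_middle in the frame of cradle_floor below 0.054 m and angle between bottle_middle's own z axis and vertical below 0.1 rad and contact force between the fingers and bottle below 0.1 N and value of joint retainer_tube below 0.003 m), for 0.2 s.
2. in the next hole, with the button fully out, the tube is tugged back against the button with more than 7 N for a quarter of a second, and holds (contact force between retainer_tube and snap_button above 7 N and value of joint retainer_tube between 0.02 and 0.025 m and value of joint snap_button below 0.001 m), for 0.25 s.
At the end, for the whole second after the job is handed in: The tube sits locked in the next hole (joint 20 to 30 mm) with the button fully out (within 1 mm); the bottle stands at rest in the cradle, its axis within 8 mm of the pocket's centre, foot on the floor (within 4 mm) and upright within 5 degrees; everything is let go (value of joint retainer_tube between 0.02 and 0.03 m and value of joint snap_button below 0.001 m and horizontal distance between bottle_middle and cradle_floor below 0.008 m and z of bottle_middle in the frame of cradle_floor below 0.054 m and angle between bottle_middle's own z axis and vertical below 0.1 rad and linear speed of bottle below 0.02 m/s); the robot touches nothing.
It fails at once if the snap button is loaded by the tube with more than 16 N (contact force between retainer_tube and snap_button above 16 N).
It fails at once if the beaker, the round case, the wash bottle or the marker is moved more than 25 mm (distance of any of glass_beaker, round_case, wash_bottle_1, marker from where it was at the start of the episode above 0.025 m).
It also fails if it takes over 64 s, if anything falls off the work surface, if the arm or the gripper's body presses on something with over 40 N, if the wrist force passes 120 N, or if a joint passes its speed limit or range.

## Working session

There is one attempt and no reset: what is moved stays moved. The work goes in short steps, Python scripts to look and compute and a tool call to move; the robot and the scene stay as the last step left them, time stands still between calls to the robot, and variables do not carry over. Pictures are saved under pics/ and viewed, and the job is handed in when it is done.

Besides the shell and the picture viewer there is one more tool, called after "Request:" as a command line: name --pt "numbers of a row" for each row, then --argument value for the rest. move_arm: Moves the arm, as the interface text tells. Its arguments: {"type":"object","properties":{"offset":{"type":"array"},"roll":{"type":"array"},"gripper":{"type":"number"},"squeeze":{"type":"number"}},"required":["offset","roll"]}

```bash
mkdir -p pics
cat > h.py <<'E'
import numpy as np, cv2, pickle
from workcell import ctrl, read_camera, models
def K(p):
    f=200/np.tan(np.radians(p["fov_y"])/2)
    return np.array([[f,0,p["cx"]],[0,f,p["cy"]],[0,0,1.]])
def world(p,uv,z=None):
    """uv Nx2 -> world pts using range_z"""
    uv=np.asarray(uv,float).reshape(-1,1,2)
    n=cv2.undistortPoints(uv,K(p),np.array(p["dist_coeffs"],float)).reshape(-1,2)
    u=uv.reshape(-1,2).astype(int)
    if z is None: z=p["range_z"][u[:,1],u[:,0]]
    c=np.c_[n*np.asarray(z).reshape(-1,1),np.asarray(z)*np.ones(len(n))]
    return c@np.array(p["rotation"]).T+np.array(p["xyz"])
def maskpts(p,m):
    r,c=np.nonzero(m & (p["range_z"]>0))
    return world(p,np.c_[c,r])
def proj(p,X):
    R=np.array(p["rotation"]);X=np.asarray(X,float).reshape(-1,3)
    c=(X-np.array(p["xyz"]))@R
    return cv2.projectPoints(c,np.zeros(3),np.zeros(3),K(p),np.array(p["dist_coeffs"],float))[0].reshape(-1,2)
def save(p,name):
    cv2.imwrite("pics/%s.png"%name,p["pixels"][:,:,::-1])
E
python3 - <<'E'
from h import *
s=ctrl.sense();print(s)
print(ctrl.tips_ahead)
for n in ["scene","top","wrist"]:
    p=read_camera(n);save(p,n+"0");pickle.dump(p,open(n+"0.pkl","wb"))
    print(n,p["xyz"],np.round(p["rotation"],3).tolist(),p["fov_y"])
    for t in ["bottle","bottle_holder","retainer_tube","snap_button","glass_beaker","round_case","wash_bottle_1","marker"]:
        try:
            for d in models.cut_out(t,p)[:2]:
                P=maskpts(p,d["pixels"])
                print(t,round(d["confidence"],2),np.round(d["box"]),np.round(np.median(P,0),3) if len(P) else None,np.round(np.percentile(P,[2,98],axis=0),3).tolist() if len(P) else None)
        except Exception as e: print(t,e)
E
```

```text
{'t': 0.0, 'joint_positions': array([-1.23621824,  0.52200312, -0.03633031,  1.59995953,  0.02120222,
        1.02106885, -0.11278413]), 'qd': array([ 0.00056717, -0.00050905,  0.00012638,  0.00153004,  0.00053591,
       -0.00171612, -0.00048573]), 'tau': array([-8.01959704e-04, -9.27113271e+01,  1.97928451e+00, -3.69930625e+01,
        1.77042681e-02,  8.22464383e-03, -4.01952988e-06]), 'tool_pos': array([0.24605355, 0.57422696, 0.25574982]), 'orientation': array([[ 3.93806605e-01,  9.19193254e-01, -3.46683367e-04],
       [ 9.19192718e-01, -3.93806751e-01, -9.95163785e-04],
       [-1.05127409e-03,  7.32332448e-05, -9.99999445e-01]]), 'contact_force': array([-0.27263225, -0.12181987, -0.07268534]), 'wrist_torque': array([ 0.00386325, -0.0485329 ,  0.01082622]), 'finger_gap': 0.08554275843344142}
0.025
scene [-0.25074124 -0.49825382  0.87888404] [[0.517, -0.567, 0.641], [-0.855, -0.325, 0.403], [-0.02, -0.756, -0.654]] 45.32464491693197
bottle 0.89 [234. 201.  21.  33.] [0.429 0.201 0.058] [[0.415, 0.189, 0.004], [0.453, 0.224, 0.101]]
bottle_holder 0.67 [328. 192. 102.  54.] [0.62
[... 1436 characters left out ...]
.422, -0.027, 0.018], [0.478, 0.026, 0.028]]
round_case 0.42 [238. 224.  21.  24.] [0.431 0.205 0.073] [[0.415, 0.19, -0.001], [0.454, 0.232, 0.103]]
wash_bottle_1 0.81 [423. 143.  38.  59.] [ 0.622 -0.199  0.115] [[0.606, -0.231, 0.007], [0.681, -0.176, 0.184]]
marker 0.78 [299. 261.  52.  23.] [0.36  0.068 0.012] [[0.341, 0.002, -0.002], [0.379, 0.129, 0.018]]
marker 0.38 [319. 148.  47.  20.] [0.629 0.039 0.07 ] [[0.602, -0.023, 0.048], [0.648, 0.092, 0.075]]
wrist [0.18259452 0.60261103 0.37287139] [[0.394, 0.884, 0.252], [0.919, -0.379, -0.109], [-0.001, 0.275, -0.962]] 64.33926514439148
bottle 0.65 [130. 390.  30.  20.] [0.42  0.225 0.022] [[0.416, 0.206, 0.006], [0.436, 0.238, 0.036]]
```

Run:
```python
import cv2,pickle
for n,(x0,y0,x1,y1) in {"scene":(180,130,440,290),"top":(200,100,460,290)}.items():
    im=cv2.imread(f"pics/{n}0.png")[y0:y1,x0:x1]
    cv2.imwrite(f"pics/{n}0c.png",cv2.resize(im,None,fx=3,fy=3,interpolation=cv2.INTER_CUBIC))
```

```text
(no output)
```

View pics/scene0c.png

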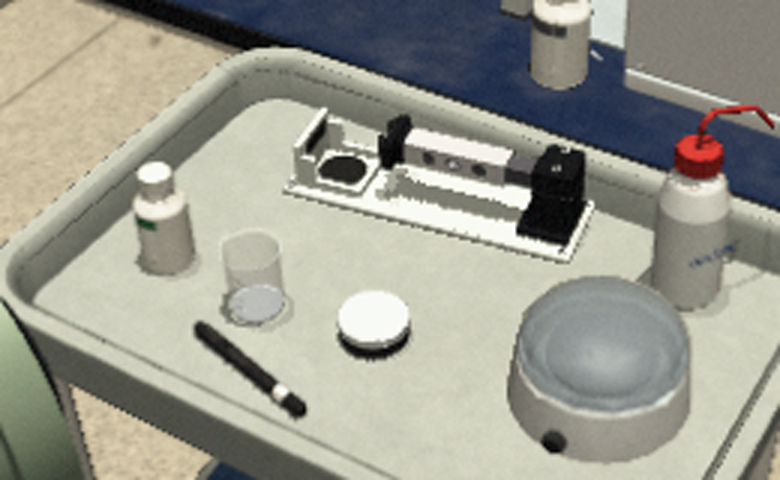

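View pics/top0c.png

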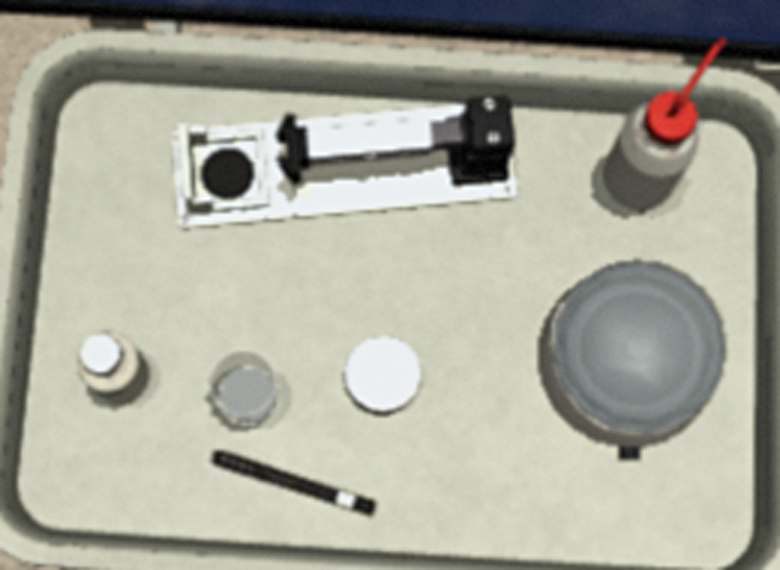

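View pics/wrist0.png

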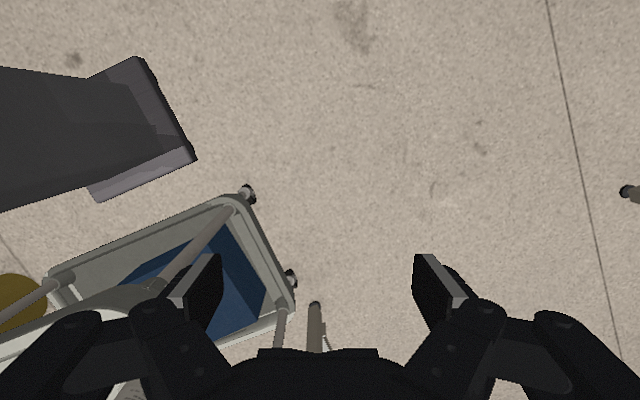

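Run:
```python
from h import *
def D(n):
    return pickle.load(open(n+"0.pkl","rb"))
for n in ["top","scene"]:
    p=read_camera(n)
    d=models.cut_out("bottle_holder",p)[0];m=d["pixels"]
    m=cv2.dilate(m.astype(np.uint8),np.ones((7,7)))>0
    P=maskpts(p,m)
    # plate top
    im=p["pixels"]; r,c=np.nonzero(m&(p["range_z"]>0)); col=im[r,c].astype(int)
    q=P[(abs(P[:,2]-.008)<.005)&(col.min(1)>190)]
    rect=cv2.minAreaRect(q[:,:2].astype(np.float32)*1000);print(n,"plate",rect,len(q))
    print(np.round(cv2.boxPoints(rect)))
    t=P[(P[:,2]>.066)&(P[:,2]<.075)&(col.min(1)>150)]
    rt=cv2.minAreaRect(t[:,:2].astype(np.float32)*1000);print("tube top",rt,len(t),np.median(t[:,2]))
    cl=P[(P[:,2]>.077)];rt=cv2.minAreaRect(cl[:,:2].astype(np.float32)*1000);print("clamp",rt,len(cl),np.median(cl[:,2]))
    d=models.cut_out("bottle",p)[0];B=maskpts(p,d["pixels"])
    cap=B[B[:,2]>.095];print("cap",cap.mean(0),np.ptp(cap,axis=0))
    b=B[(B[:,2]>.015)&(B[:,2]<.065)]
    from scipy.optimize import least_squares
    f=least_squares(lambda v:np.hypot(b[:,0]-v[0],b[:,1]-v[1])-.024,[.435,.207],loss="soft_l1",f_scale=.002)
    print("body",f.x,len(b))
```

```text
top plate ((629.3449096679688, 42.58306121826172), (100.64363861083984, 284.74884033203125), 8.637683868408203) 1267
[[ 558.  176.]
 [ 601. -106.]
 [ 700.  -91.]
 [ 658.  191.]]
tube top ((631.9976806640625, 31.087947845458984), (30.48185157775879, 132.2654571533203), 5.373591899871826) 402 0.07007296504145355
clamp ((637.4904174804688, -1.9670257568359375), (44.29385757446289, 181.62574768066406), 9.04088020324707) 254 0.08164127343281824
cap [0.43943625 0.21225532 0.10009395] [0.02970049 0.02947675 0.01034145]
body [0.43834856 0.21333324] 99
scene plate ((630.7596435546875, 36.84429168701172), (118.74202728271484, 287.1953430175781), 2.305698871612549) 780
[[ 566.  178.]
 [ 577. -109.]
 [ 696. -104.]
 [ 684.  183.]]
tube top ((634.5759887695312, 22.20705795288086), (28.10979461669922, 99.90577697753906), 8.659769058227539) 199 0.06988988520187189
clamp ((647.439208984375, -74.96662902832031), (45.32535934448242, 35.021034240722656), 8.363288879394531) 150 0.08102423674161602
cap [0.43568384 0.20996971 0.09976638] [0.02721966 0.02604719 0.00903951]
body [0.44059853 0.21387914] 241
```

Request:
move_arm --pt "37 -56 3" --pt "37 -56 3" --pt "37 -56 3" --pt "37 -56 3" --pt "37 -56 3" --pt "37 -56 3" --pt "37 -56 3" --pt "37 -56 3" --pt "37 -56 3" --pt "37 -56 3" --pt "37 -56 3" --pt "37 -56 3" --pt "37 -56 3" --pt "37 -56 3" --pt "37 -56 3" --pt "37 -56 3" --pt "37 -56 3" --pt "37 -56 3" --pt "37 -56 3" --pt "37 -56 3" --roll '[-59, -59, -59, -59, -59, -59, -59, -59, -59, -59, -59, -59, -59, -59, -59, -59, -59, -59, -59, -59]'

```text
t: 3.32
tool_pos: [0.6158, 0.0156, 0.2862]
orientation: [[0.991, 0.137, -0.0], [0.137, -0.991, 0.001], [-0.0, -0.001, -1.0]]
contact_force: [-0.4, 0.3, -0.2]
finger_gap: 0.0857
```

Run:
```python
from h import *
p=read_camera("wrist");save(p,"w1");pickle.dump(p,open("w1.pkl","wb"))
s=ctrl.sense();print(s["t"],s["tool_pos"],p["xyz"])
for t in ["bottle_holder","retainer_tube","snap_button","button_tip"]:
    for d in models.cut_out(t,p)[:2]:
        P=maskpts(p,d["pixels"]);print(t,d["confidence"],d["box"],np.round(np.median(P,0),4))
```

```text
3.3667 [0.61577587 0.01586537 0.28628744] [0.6065507  0.08514852 0.4027947 ]
bottle_holder 0.98 [332.3, 146.2, 78.2, 257.5] [0.6298 0.0592 0.0081]
bottle_holder 0.39 [336.6, 161.1, 51.3, 116.5] [0.6335 0.0447 0.0697]
retainer_tube 0.63 [335.6, 161.2, 50.1, 109.9] [0.6336 0.044  0.0697]
button_tip 0.91 [333.4, 148.9, 76.1, 263.5] [0.6299 0.0588 0.0081]
```

View pics/w1.png

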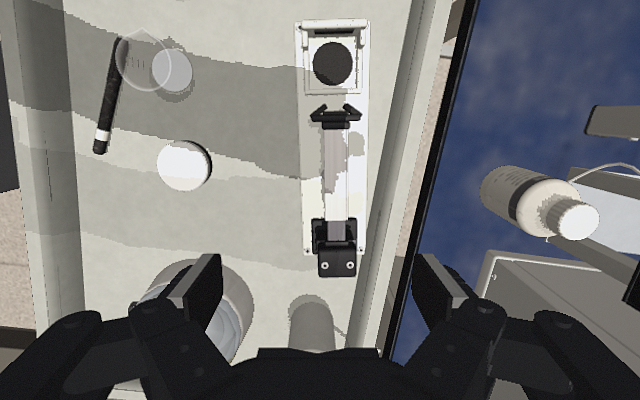

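```bash
python3 - <<'E'
from h import *
p=pickle.load(open("w1.pkl","rb"))
m=models.cut_out("bottle_holder",read_camera("wrist"))[0]["pixels"]
P=maskpts(p,m)
# mask boundary rows: left/right edges at plate level
L=[];R=[]
for r in range(25,250,5):
    c=np.nonzero(m[r])[0]
    if len(c)<20: continue
    # boundary between pixels; plate top plane z=.008
    for col,A in((c[0]-.5+0,L),(c[-1]+.5,R)):
        a=world(p,[[col,r]],1.0)[0];o=np.array(p["xyz"]);d=a-o;A.append((o+d*((.008-o[2])/d[2]))[:2])
for n,A in(("L",L),("R",R)):
    A=np.array(A);k=np.polyfit(A[:,1],A[:,0],1)
    for _ in range(3):
        e=A[:,0]-np.polyval(k,A[:,1]);g=abs(e)<.003;k=np.polyfit(A[g,1],A[g,0],1)
    print(n,"slope deg",np.degrees(np.arctan(k[0])),"x at y=.04",np.polyval(k,.04),g.sum(),len(A))
def rowsY(cond,nm):
    q=P[cond];print(nm,len(q))
    for y in np.arange(-.12,.2,.02):
        s=q[abs(q[:,1]-y)<.004]
        if len(s)>5: print("  y%.2f x %.4f..%.4f mid %.4f z %.4f"%(y,s[:,0].min(),s[:,0].max(),(s[:,0].min()+s[:,0].max())/2,np.median(s[:,2])))
rowsY((P[:,2]>.065)&(P[:,2]<.0745),"tube")
rowsY((P[:,2]>.0765),"clamp/jaw")
rowsY((P[:,2]>.004)&(P[:,2]<.012),"plate")
q=P[abs(P[:,2]-.008)<.004];print("plate y range",np.percentile(q[:,1],[.2,99.8]))
q=P[P[:,2]>.078];print(np.ptp(q,axis=0),q.mean(0))
E
python3 -c "
import cv2
im=cv2.imread('pics/w1.png')[5:290,270:400]
cv2.imwrite('pics/w1c.png',cv2.resize(im,None,fx=2.1,fy=2.1,interpolation=cv2.INTER_CUBIC))"
```

```text
L slope deg -9.139026606660995 x at y=.04 0.5893925409418825 45 45
R slope deg -9.219275674960569 x at y=.04 0.6753254690096102 45 45
tube 3536
  y-0.06 x 0.6277..0.6475 mid 0.6376 z 0.0709
  y-0.04 x 0.6357..0.6562 mid 0.6459 z 0.0668
  y-0.02 x 0.6293..0.6549 mid 0.6421 z 0.0696
  y0.00 x 0.6264..0.6517 mid 0.6391 z 0.0693
  y0.02 x 0.6234..0.6484 mid 0.6359 z 0.0694
  y0.04 x 0.6196..0.6451 mid 0.6324 z 0.0694
  y0.06 x 0.6166..0.6416 mid 0.6291 z 0.0694
  y0.08 x 0.5998..0.6503 mid 0.6250 z 0.0721
  y0.10 x 0.6340..0.6382 mid 0.6361 z 0.0704
clamp/jaw 1148
  y-0.08 x 0.6299..0.6741 mid 0.6520 z 0.0814
  y-0.06 x 0.6277..0.6701 mid 0.6489 z 0.0806
plate 9492
  y-0.10 x 0.6124..0.6319 mid 0.6221 z 0.0066
  y-0.08 x 0.6098..0.6939 mid 0.6519 z 0.0071
  y-0.06 x 0.6060..0.6915 mid 0.6488 z 0.0069
  y-0.04 x 0.6021..0.6886 mid 0.6454 z 0.0070
  y-0.02 x 0.5997..0.6857 mid 0.6427 z 0.0069
  y0.00 x 0.5958..0.6822 mid 0.6390 z 0.0068
  y0.02 x 0.5935..0.6784 mid 0.6359 z 0.0068
  y0.04 x 0.5897..0.6757 mid 0.6327 z 0.0069
  y0.06 x 0.5860..0.6725 mid 0.6292 z 0.0069
  y0.08 x 0.5837..0.6688 mid 0.6263 z 0.0068
  y0.10 x 0.5801..0.6661 mid 0.6231 z 0.0069
  y0.12 x 0.5765..0.6626 mid 0.6196 z 0.0071
  y0.14 x 0.5729..0.6589 mid 0.6159 z 0.0073
  y0.16 x 0.5707..0.6564 mid 0.6135 z 0.0071
  y0.18 x 0.5690..0.6528 mid 0.6109 z 0.0066
plate y range [-0.09966721  0.1811887 ]
[0.04635128 0.03989752 0.00682145] [ 0.65061502 -0.07224227  0.08106579]
```

View pics/w1c.png

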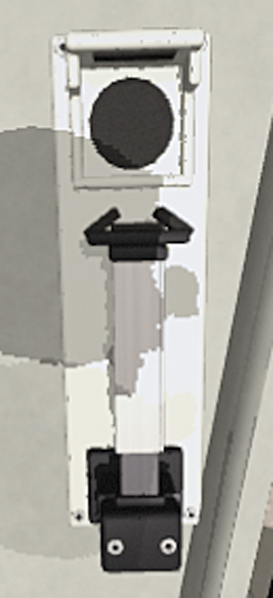

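Run:
```python
from h import *
a=np.radians(9.18);X=np.array([-np.sin(a),np.cos(a)]);Y=np.array([-np.cos(a),-np.sin(a)])
p=pickle.load(open("w1.pkl","rb"))
m=models.cut_out("bottle_holder",read_camera("wrist"))[0]["pixels"]
P=maskpts(p,m)
q=P[abs(P[:,2]-.007)<.004];u=q[:,:2]@X;v=q[:,:2]@Y
print("plate u",np.percentile(u,[.05,.2,99.5,99.9,100]),"v",np.percentile(v,[.5,99.5]))
# dark disc
im=p["pixels"].astype(int);r,c=np.nonzero((im.max(2)<85)&(np.arange(400)[:,None]<100)&(np.arange(400)[:,None]>35)&(np.arange(640)>305)&(np.arange(640)<360))
(cx,cy),rad=cv2.minEnclosingCircle(np.c_[c,r].astype(np.float32));print("disc",cx,cy,rad,len(c),c.mean(),r.mean())
W=world(p,[[c.mean(),r.mean()]])[0];print(W,W[:2]@X,W[:2]@Y)
# clamp top & jaw & tube
q=P[P[:,2]>.078];print("clamp u",np.percentile(q[:,:2]@X,[1,99]),"v",np.percentile(q[:,:2]@Y,[1,99]))
q=P[(P[:,2]>.066)&(P[:,2]<.0745)&(P[:,1]>0)&(P[:,1]<.06)];print("tube v",np.percentile(q[:,:2]@Y,[1,99]), np.median(q[:,2]))
b=np.array([.4388,.2127]);
O=(.5*sum(np.percentile(q[:,:2]@Y,[1,99])))
# top camera check: black clamp etc, disc
t=read_camera("top");im=t["pixels"].astype(int)
rr,cc=np.indices((400,640));r,c=np.nonzero((im.max(2)<85)&(rr>145)&(rr<170)&(cc>264)&(cc<288))
W=world(t,[[c.mean(),r.mean()]])[0];print("top disc",len(c),c.mean(),r.mean(),W,W[:2]@X,W[:2]@Y)
```

```text
plate u [-0.19840079 -0.19657477  0.07761551  0.08182886  0.08327157] v [-0.67307324 -0.58854071]
disc 330.7926940917969 55.23170852661133 29.82232093811035 1352 332.1131656804734 63.080621301775146
[0.61633596 0.13990209 0.00661127] 0.03978208492684809 -0.6307614411847503
clamp u [-0.19215211 -0.15877156] v [-0.65199131 -0.60979165]
tube v [-0.64270427 -0.61878352] 0.06941703364637539
top disc 1 265.0 146.0 [0.4052204  0.07149765 0.73573287] 0.005934419517387268 -0.4114368321739473
```

Run:
```python
from h import *
a=np.radians(9.18);X=np.array([-np.sin(a),np.cos(a)]);Y=np.array([-np.cos(a),-np.sin(a)])
def blob(p,x0,x1,y0,y1,th):
    im=p["pixels"].max(2);mm=np.zeros((400,640),np.uint8);mm[y0:y1,x0:x1]=im[y0:y1,x0:x1]<th
    n,l,s,ce=cv2.connectedComponentsWithStats(mm)
    i=1+np.argmax(s[1:,4]);print(s[i],ce[i])
    W=world(p,[ce[i]])[0]; o=np.array(p["xyz"]);d=W-o;W=o+d*((.008-o[2])/d[2]);print(W,W[:2]@X,W[:2]@Y)
blob(pickle.load(open("w1.pkl","rb")),305,360,38,95,75)
blob(pickle.load(open("top0.pkl","rb")),262,290,143,172,90)
p=pickle.load(open("scene0.pkl","rb"))
blob(p,278,306,178,195,70)
t=pickle.load(open("top0.pkl","rb"))
# plate corners in top by eye via cropped pics: clamp top mask
for n in("top","scene"):
    q=pickle.load(open(n+"0.pkl","rb"));r,c=np.nonzero(np.ones((400,640)));P=world(q,np.c_[c,r])
    s=P[(P[:,2]>.078)&(P[:,2]<.086)&(P[:,1]<-.04)&(P[:,1]>-.11)&(P[:,0]>.6)&(P[:,0]<.7)]
    print(n,"clamp top u",np.percentile(s[:,:2]@X,[1,99]),"v",np.percentile(s[:,:2]@Y,[1,99]))
    s=P[(P[:,2]>.067)&(P[:,2]<.074)&(P[:,1]<.06)&(P[:,1]>-.02)&(P[:,0]>.6)&(P[:,0]<.67)]
    print(n,"tube v",np.percentile(s[:,:2]@Y,[2,98]))
```

```text
[ 313   42   39   44 1332] [332.00900901  63.22447447]
[0.61620635 0.13954443 0.008     ] 0.03944967564979482 -0.6305764279877658
[267 150  17  16 216] [275.32407407 157.44907407]
[0.61417741 0.13888174 0.008     ] 0.03911916999693655 -0.6284677534361163
[287 182  15   9 103] [294.11650485 185.84466019]
[0.61814841 0.14038986 0.008     ] 0.039974446876260006 -0.6326284980527918
top clamp top u [-0.19397375 -0.15924316] v [-0.64906644 -0.60672506]
top tube v [-0.64078177 -0.61578449]
scene clamp top u [-0.19392037 -0.16000883] v [-0.649635  -0.6058541]
scene tube v [-0.64224044 -0.61513868]
```

Request:
move_arm --pt "-17.7 19.8 -8.6" --pt "-17.7 19.8 -8.6" --pt "-17.7 19.8 -8.6" --pt "-17.7 19.8 -8.6" --pt "-17.7 19.8 -8.6" --pt "-17.7 19.8 -8.6" --pt "-17.7 19.8 -8.6" --pt "-17.7 19.8 -8.6" --pt "-17.7 19.8 -8.6" --pt "-17.7 19.8 -8.6" --pt "-17.7 19.8 -8.6" --roll '[1.3, 1.3, 1.3, 1.3, 1.3, 1.3, 1.3, 1.3, 1.3, 1.3, 1.3]'

```text
t: 4.73
tool_pos: [0.44, 0.2117, 0.2006]
orientation: [[0.988, 0.157, 0.001], [0.157, -0.988, 0.0], [0.001, 0.0, -1.0]]
contact_force: [1.2, -0.3, -0.7]
finger_gap: 0.0857
```

Run:
```python
from h import *
p=read_camera("wrist");save(p,"w2");pickle.dump(p,open("w2.pkl","wb"))
s=ctrl.sense();print(s["t"],s["tool_pos"],np.degrees(np.arctan2(s["orientation"][1,0],s["orientation"][0,0])))
for d in models.cut_out("bottle",p)[:1]:
    P=maskpts(p,d["pixels"]);print(d["confidence"],d["box"])
    c=P[P[:,2]>.095];print(c.mean(0),c.min(0),c.max(0),.5*(c.min(0)+c.max(0)))
```

```text
4.7833 [0.4399737  0.21167494 0.20058511] 9.005464162853508
0.75 [318.5, 193.4, 54.7, 71.1]
[0.44173634 0.21522373 0.09935269] [0.42675565 0.19963026 0.09503272] [0.45672421 0.22965769 0.10217158] [0.44173993 0.21464397 0.09860215]
```

View pics/w2.png

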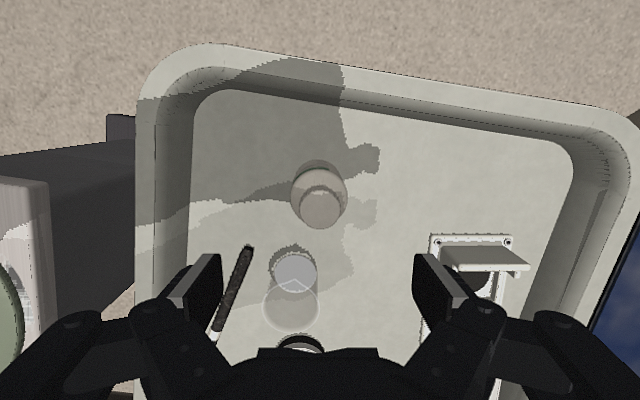

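Request:
move_arm --pt "0.2 0.2 -3" --pt "0.2 0.2 -6" --pt "0.2 0.2 -10" --pt "0.2 0.2 -13.8" --pt "0.2 0.2 -13.8" --pt "0.2 0.2 -13.8" --pt "0.2 0.2 -13.8" --roll '[0, 0, 0, 0, 0, 0, 0]'

```text
t: 5.42
tool_pos: [0.4422, 0.2143, 0.0641]
orientation: [[0.988, 0.157, 0.001], [0.157, -0.988, 0.001], [0.001, -0.0, -1.0]]
contact_force: [0.6, -0.0, 0.8]
finger_gap: 0.0857
```

Request:
move_arm --pt "0 0 0" --pt "0 0 0" --pt "0 0 0" --pt "0 0 0" --pt "0 0 0" --pt "0 0 0" --pt "0 0 0" --pt "0 0 0" --pt "0 0 0" --pt "0 0 0" --roll '[0, 0, 0, 0, 0, 0, 0, 0, 0, 0]' --gripper 20 --squeeze 25

```text
t: 6.25
tool_pos: [0.4415, 0.215, 0.0636]
orientation: [[0.987, 0.158, 0.001], [0.158, -0.987, 0.001], [0.001, -0.001, -1.0]]
contact_force: [-3.9, -0.2, 18.6]
finger_gap: 0.0471
```

Request:
move_arm --pt "0 0 2" --pt "0 0 5" --pt "0 0 9" --pt "0 0 9" --pt "0 0 9" --pt "0 0 9" --roll '[0, 0, 0, 0, 0, 0]'

```text
t: 6.75
tool_pos: [0.441, 0.2147, 0.1525]
orientation: [[0.987, 0.159, 0.0], [0.159, -0.987, 0.001], [0.0, -0.001, -1.0]]
contact_force: [-1.0, 0.1, -1.2]
finger_gap: 0.0465
```

Run:
```python
from h import *
from scipy.optimize import least_squares
s=ctrl.sense();print(s["t"],s["tool_pos"],s["contact_force"],s["finger_gap"])
for n in("wrist","top","scene"):
    p=read_camera(n);save(p,n+"3")
    for d in models.cut_out("bottle",p)[:1]:
        P=maskpts(p,d["pixels"]);print(n,d["confidence"],d["box"],np.percentile(P,[1,50,99],axis=0).round(4).tolist())
        c=P[(P[:,2]>P[:,2].max()-.008)];print("cap",c.mean(0),.5*(np.percentile(c,2,axis=0)+np.percentile(c,98,axis=0)),np.ptp(c,axis=0))
```

```text
6.75 [0.44095033 0.21467018 0.15246438] [-0.98115839  0.10298686 -1.22998003] 0.04647780782150376
wrist 0.7 [317.7, 274.9, 118.6, 153.2] [[0.4189, 0.2055, 0.0942], [0.4391, 0.2269, 0.1624], [0.4628, 0.2375, 0.1892]]
cap [0.44133144 0.22548394 0.20013589] [0.44097159 0.22546968 0.20011261] [0.01052299 0.00173101 0.00167577]
top 0.46 [240.3, 218.2, 9.6, 18.7] [[0.3825, 0.1367, 0.001], [0.4296, 0.1917, 0.1481], [0.4722, 0.2105, 0.4907]]
cap [0.38250956 0.13724544 0.49118838] [0.38265797 0.13774007 0.49138185] [0.00228802 0.00352814 0.00741522]
scene 0.56 [231.2, 175.2, 15.9, 40.2] [[0.4155, 0.1877, -0.0006], [0.4323, 0.196, 0.1317], [0.544, 0.2809, 0.1894]]
cap [0.44485835 0.20427957 0.18742226] [0.44394851 0.20564607 0.18816585] [0.01961453 0.01946916 0.00680967]
```

View pics/wrist3.png

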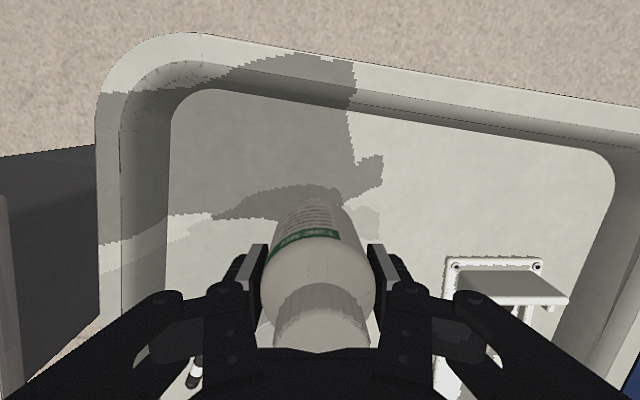

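Run:
```python
from h import *
from scipy.optimize import least_squares
p=read_camera("wrist");s=ctrl.sense()
d=models.cut_out("bottle",p)[0];P=maskpts(p,d["pixels"])
for lo,hi in((.095,.115),(.115,.135),(.135,.155)):
    b=P[(P[:,2]>lo)&(P[:,2]<hi)]
    f=least_squares(lambda v:np.hypot(b[:,0]-v[0],b[:,1]-v[1])-.024,[.441,.215],loss="soft_l1",f_scale=.001);print(lo,f.x,len(b))
r,c=np.nonzero(np.ones((400,640)));Q=world(p,np.c_[c,r])
# cradle back rest top (z~.054) in this view
q=Q[(Q[:,2]>.048)&(Q[:,2]<.06)&(Q[:,0]>.55)&(Q[:,0]<.68)&(Q[:,1]>.12)&(Q[:,1]<.21)]
a=np.radians(9.18);X=np.array([-np.sin(a),np.cos(a)]);Y=np.array([-np.cos(a),-np.sin(a)])
print(len(q),np.percentile(q[:,:2]@X,[1,99]),np.percentile(q[:,:2]@Y,[1,99]),s["tool_pos"][:2]@Y)
```

```text
0.095 [0.4406214  0.21243481] 691
0.115 [0.44108569 0.21278241] 1029
0.135 [0.44164545 0.2127733 ] 2125
888 [0.06678741 0.07507685] [-0.66122098 -0.6021872 ] -0.4695164754624405
```

Request:
move_arm --pt "3 -1.2 0" --pt "6.5 -2.7 0" --pt "10 -4.2 0" --pt "13.5 -5.6 0" --pt "16.5 -6.9 0" --pt "17.5 -7.3 0" --pt "17.5 -7.3 0" --pt "17.5 -7.3 0" --pt "17.5 -7.3 0" --pt "17.5 -7.3 0" --roll '[0, 0, 0, 0, 0, 0, 0, 0, 0, 0]'

```text
t: 7.98
tool_pos: [0.6154, 0.1422, 0.1522]
orientation: [[0.987, 0.159, -0.001], [0.159, -0.987, 0.0], [-0.001, -0.0, -1.0]]
contact_force: [0.9, -0.4, -1.5]
finger_gap: 0.0471
```

```bash
cat > chk.py <<'E'
from h import *
from scipy.optimize import least_squares
import sys
a=np.radians(9.18);X=np.array([-np.sin(a),np.cos(a)]);Y=np.array([-np.cos(a),-np.sin(a)])
p=read_camera("wrist");save(p,sys.argv[1]);s=ctrl.sense();print(s["t"],s["tool_pos"],s["contact_force"],s["finger_gap"])
print("tcp u,v",s["tool_pos"][:2]@X,s["tool_pos"][:2]@Y)
d=models.cut_out("bottle",p)[0];P=maskpts(p,d["pixels"])
z0=s["tool_pos"][2]-.057-.006
for lo,hi in((.008,.03),(.03,.045),(.045,.066)):
    b=P[(P[:,2]>lo+z0)&(P[:,2]<z0+hi)]
    if len(b)<50: continue
    f=least_squares(lambda v:np.hypot(b[:,0]-v[0],b[:,1]-v[1])-.024,s["tool_pos"][:2],loss="soft_l1",f_scale=.001);print("bottle",lo,f.x,"uv",f.x@X,f.x@Y,len(b))
r,c=np.nonzero(np.ones((400,640)));Q=world(p,np.c_[c,r])
q=Q[(Q[:,2]>.050)&(Q[:,2]<.058)&(Q[:,0]>.55)&(Q[:,0]<.68)&(Q[:,1]>.15)&(Q[:,1]<.21)]
if len(q): print("rest",len(q),np.percentile(q[:,:2]@X,[1,99]),np.percentile(q[:,:2]@Y,[1,99]).mean())
E
python3 chk.py w4
```

```text
8.0333 [0.61550787 0.14220494 0.15234904] [ 0.26776043  1.12888216 -1.79090746] 0.046859019538174326
tcp u,v 0.04218754389193744 -0.6303113491998757
bottle 0.008 [0.61515979 0.14051129] uv 0.040571115738927466 -0.629697528200798 795
bottle 0.03 [0.61560945 0.14078276] uv 0.040767372792268566 -0.6301847337100454 782
bottle 0.045 [0.61610725 0.14077359] uv 0.04067890983181269 -0.6306746939255592 2109
rest 1022 [0.0666349  0.07456701] -0.6308082224565257
```

View pics/w4.png

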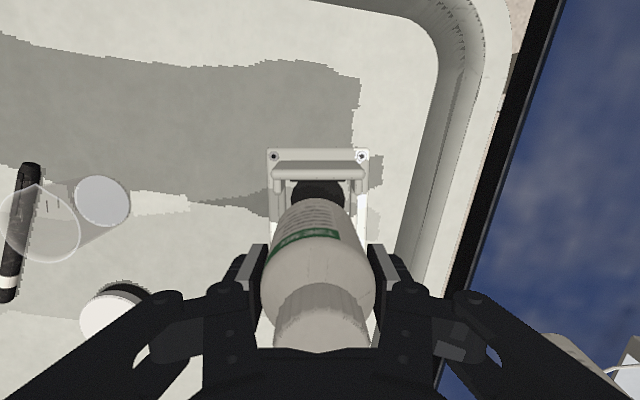

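Request:
move_arm --pt "0.1 -0.1 -1" --pt "0.1 -0.1 -3" --pt "0.1 -0.1 -5" --pt "0.1 -0.1 -6.3" --pt "0.1 -0.1 -7" --pt "0.1 -0.1 -7.5" --pt "0.1 -0.1 -7.8" --pt "0.1 -0.1 -7.8" --pt "0.1 -0.1 -7.8" --roll '[0, 0, 0, 0, 0, 0, 0, 0, 0]'

```text
t: 8.83
tool_pos: [0.6175, 0.1406, 0.0748]
orientation: [[0.987, 0.158, 0.001], [0.158, -0.987, 0.0], [0.001, -0.0, -1.0]]
contact_force: [-0.2, 0.2, -1.4]
finger_gap: 0.0466
```

```bash
python3 chk.py w5
```

```text
8.8833 [0.61754036 0.14056419 0.07499138] [ 0.38525975 -0.67248691 -1.23968955] 0.04675400456675585
tcp u,v 0.04024355000713514 -0.6320560474662771
bottle 0.008 [0.61732445 0.13885896] uv 0.03859461365103455 -0.6315708535443286 353
bottle 0.03 [0.61773616 0.13912309] uv 0.03878967609283421 -0.6320194256494887 781
bottle 0.045 [0.61821697 0.13912432] uv 0.03871418053833617 -0.6324942778222232 2107
rest 2765 [0.05051029 0.07449425] -0.6309473617499204
```

View pics/w5.png

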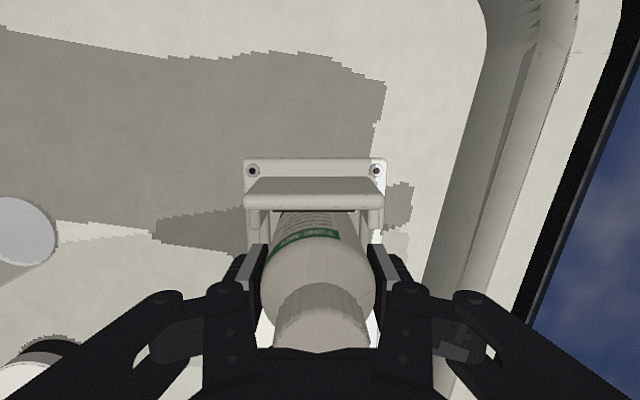

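Request:
move_arm --pt "-0.1 0.05 0" --pt "-0.1 0.05 -0.2" --pt "-0.1 0.05 -0.3" --pt "-0.1 0.05 -0.4" --pt "-0.1 0.05 -0.4" --roll '[0, 0, 0, 0, 0]'

```text
t: 9.35
tool_pos: [0.6161, 0.1411, 0.0715]
orientation: [[0.987, 0.158, -0.0], [0.158, -0.987, 0.001], [-0.0, -0.001, -1.0]]
contact_force: [-7.4, -1.0, 21.2]
finger_gap: 0.0473
```

Request:
move_arm --pt "0 0 0.1" --pt "0 0 0.1" --pt "0 0 0.1" --pt "0 0 0.1" --pt "0 0 0.1" --pt "0 0 0.1" --roll '[0, 0, 0, 0, 0, 0]' --gripper 90

```text
t: 9.85
tool_pos: [0.6162, 0.1409, 0.0712]
orientation: [[0.987, 0.158, -0.0], [0.158, -0.987, -0.0], [-0.0, 0.0, -1.0]]
contact_force: [-0.8, 0.0, 0.4]
finger_gap: 0.077
```

```bash
python3 chk.py w6
```

```text
9.9 [0.61614486 0.14098581 0.07118977] [ 0.19576792 -0.40822617 -0.23980546] 0.07669550770892411
tcp u,v 0.04088240951991741 -0.6307456827708728
bottle 0.008 [0.61603798 0.13949198] uv 0.03942476161449376 -0.630401846258891 223
bottle 0.03 [0.61622969 0.13979599] uv 0.0396942976761103 -0.6306396025058203 703
bottle 0.045 [0.61664985 0.13987379] uv 0.03970406120909353 -0.6310667988816385 1936
rest 2836 [0.05208274 0.07458766] -0.6311776009871131
```

View pics/w6.png

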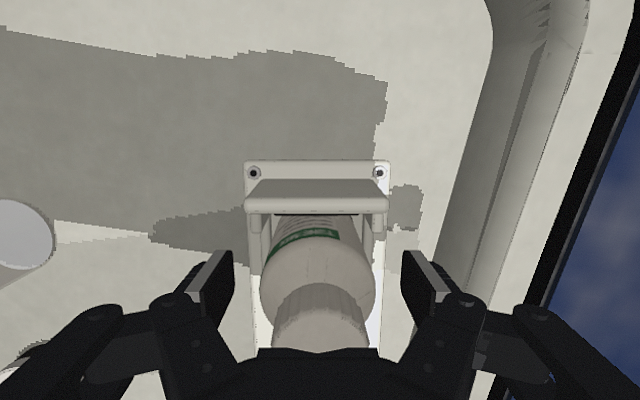

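Run:
```python
from h import *
a=np.radians(9.18);X=np.array([-np.sin(a),np.cos(a)]);Y=np.array([-np.cos(a),-np.sin(a)])
p=pickle.load(open("scene0.pkl","rb"))
U0=.0397-.098
pts=[]
for x in(-.02,):
    W=np.r_[X*(U0+x)+Y*(-.631+.0165),.058];print("pred button",proj(p,W))
for x in(-.045,.005,-.02):
    W=np.r_[X*(U0+x)+Y*(-.631+.0125),.058];print("pred hole",proj(p,W))
x0,y0,x1,y1=300,165,375,215
im=cv2.resize(cv2.imread("pics/scene0.png")[y0:y1,x0:x1],None,fx=10,fy=10,interpolation=cv2.INTER_CUBIC);cv2.imwrite("pics/btn.png",im)
```

```text
pred button [[329.8539605  185.14744267]]
pred hole [[338.98265281 186.31958917]]
pred hole [[321.88263812 182.26954085]]
pred hole [[330.38518232 184.28243024]]
```

View pics/btn.png

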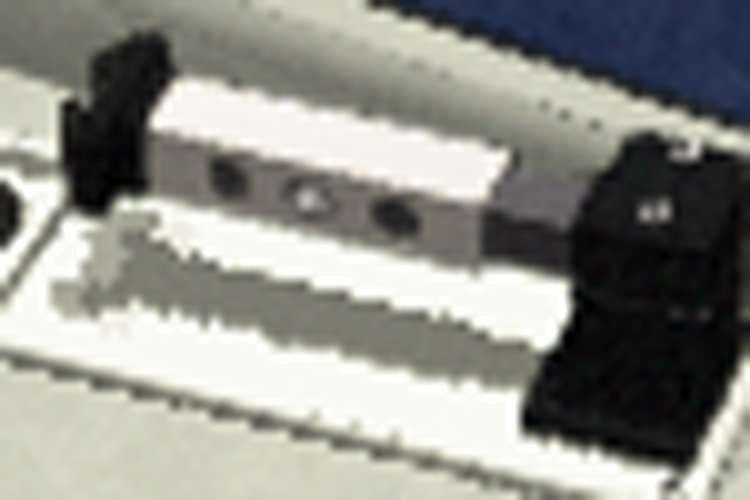

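Request:
move_arm --pt "0 0 2" --pt "0 0 5" --pt "0 0 9" --pt "0 0 12" --pt "0 0 12" --pt "0 0 12" --roll '[0, 0, 0, 0, 0, 0]'

```text
t: 10.45
tool_pos: [0.6169, 0.1412, 0.193]
orientation: [[0.987, 0.158, 0.003], [0.158, -0.987, 0.001], [0.003, -0.001, -1.0]]
contact_force: [0.7, 0.4, -1.1]
finger_gap: 0.0767
```

Request:
move_arm --pt "0.6 -4 0" --pt "1.2 -8 0" --pt "1.9 -11.7 0" --pt "1.9 -11.7 0" --pt "1.9 -11.7 0" --pt "1.9 -11.7 -3" --pt "1.9 -11.7 -6" --pt "1.9 -11.7 -6" --pt "1.9 -11.7 -6" --pt "1.9 -11.7 -6" --roll '[0, 0, 0, 0, 0, 0, 0, 0, 0, 0]' --gripper 60

```text
t: 11.28
tool_pos: [0.6355, 0.0246, 0.1322]
orientation: [[0.987, 0.159, 0.0], [0.159, -0.987, 0.0], [0.0, -0.0, -1.0]]
contact_force: [0.4, 0.1, 0.7]
finger_gap: 0.0511
```

Run:
```python
from h import *
a=np.radians(9.18);X=np.array([-np.sin(a),np.cos(a)]);Y=np.array([-np.cos(a),-np.sin(a)])
p=read_camera("wrist");save(p,"w7");s=ctrl.sense();print(s["t"],s["tool_pos"],s["contact_force"],s["finger_gap"])
t=s["tool_pos"];print(t[:2]@X,t[:2]@Y)
r,c=np.nonzero(np.ones((400,640)));Q=world(p,np.c_[c,r])
q=Q[(Q[:,2]>.066)&(Q[:,2]<.073)&(Q[:,0]>.6)&(Q[:,0]<.67)];u=q[:,:2]@X
for lo in np.arange(-.1,.02,.01):
    k=(u>lo)&(u<lo+.01)
    if k.sum()>20:print(round(lo,3),np.percentile(q[k,:2]@Y,[1,99]),k.sum())
B=Q[(Q[:,2]>.1)&(Q[:,2]<.112)&(Q[:,1]>.1)&(Q[:,1]<.18)&(Q[:,0]>.57)&(Q[:,0]<.67)]
print("bottle cap",B[:,:2].mean(0)@X,B[:,:2].mean(0)@Y,len(B))
```

```text
11.3333 [0.6358467 0.0244851 0.1327489] [-0.3965989  -0.03161884 -1.29237689] 0.05131302304436654
-0.07726932997789025 -0.6316090505396578
-0.1 [-0.64278695 -0.61863526] 598
-0.09 [-0.64326097 -0.61882054] 622
-0.08 [-0.64309569 -0.61847095] 651
-0.07 [-0.64294266 -0.61863431] 676
-0.06 [-0.64327971 -0.6188165 ] 698
-0.05 [-0.64317806 -0.61842779] 734
-0.04 [-0.64302476 -0.61860408] 773
-0.03 [-0.6534976 -0.6082336] 986
-0.02 [-0.65575095 -0.60603055] 1251
-0.01 [-0.64830217 -0.61353592] 235
0.01 [-0.6445818  -0.61803907] 133
bottle cap 0.030197445633485146 -0.6316081439200629 1662
```

View pics/w7.png

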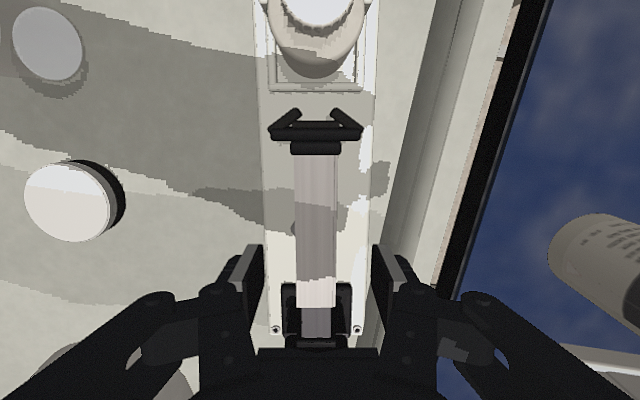

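Request:
move_arm --pt "-0.1 -0.1 -2" --pt "-0.1 -0.1 -4" --pt "-0.1 -0.1 -5.5" --pt "-0.1 -0.1 -6.8" --pt "-0.1 -0.1 -6.8" --pt "-0.1 -0.1 -6.8" --pt "-0.1 -0.1 -6.8" --roll '[0, 0, 0, 0, 0, 0, 0]'

```text
t: 11.92
tool_pos: [0.6349, 0.023, 0.0646]
orientation: [[0.987, 0.158, 0.002], [0.158, -0.987, 0.0], [0.002, 0.0, -1.0]]
contact_force: [0.8, 0.4, 0.2]
finger_gap: 0.0512
```

Run:
```python
from h import *
a=np.radians(9.18);X=np.array([-np.sin(a),np.cos(a)]);Y=np.array([-np.cos(a),-np.sin(a)])
p=read_camera("wrist");save(p,"w8");q=read_camera("scene");save(q,"s8");s=ctrl.sense();print(s["t"],s["tool_pos"],s["contact_force"],s["finger_gap"])
t=s["tool_pos"];print(t[:2]@X,t[:2]@Y)
cv2.imwrite("pics/s8c.png",cv2.resize(q["pixels"][120:230,270:400,::-1],None,fx=5,fy=5,interpolation=cv2.INTER_CUBIC))
```

```text
12.0167 [0.63481372 0.0230194  0.06452889] [ 0.80584112 -0.42734606  0.79009337] 0.0510596238803341
-0.0785514584954905 -0.6303554669105267
```

View pics/s8c.png

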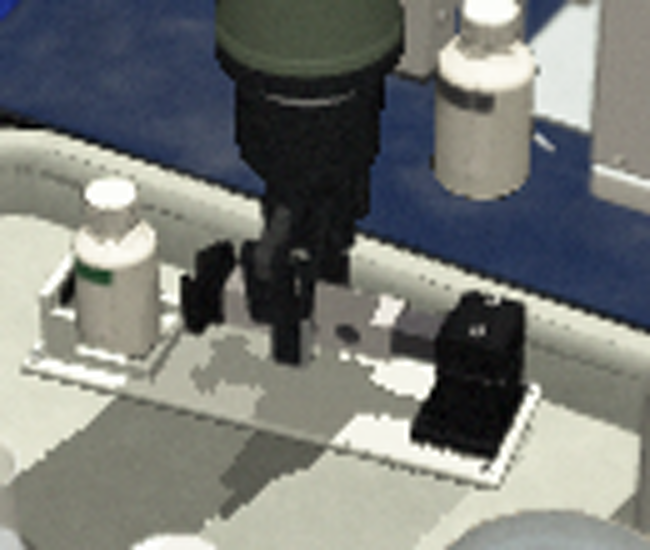

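Request:
move_arm --pt "0 0 0" --pt "0 0 0" --pt "0 0 0" --pt "0 0 0" --pt "0 0 0" --pt "0 0 0" --pt "0 0 0" --pt "0 0 0" --pt "0 0 0" --roll '[0, 0, 0, 0, 0, 0, 0, 0, 0]' --gripper 0 --squeeze 42

```text
t: 12.77
tool_pos: [0.6347, 0.0231, 0.064]
orientation: [[0.987, 0.158, 0.001], [0.158, -0.987, 0.0], [0.001, -0.0, -1.0]]
contact_force: [0.1, 0.5, 6.8]
finger_gap: 0.0244
```

Run:
```python
from h import *
a=np.radians(9.18);X=np.array([-np.sin(a),np.cos(a)]);Y=np.array([-np.cos(a),-np.sin(a)])
s=ctrl.sense();t=s["tool_pos"];f=s["contact_force"];print(s["t"],t,s["finger_gap"],"u",t[:2]@X,"v",t[:2]@Y,"fu",f[:2]@X,"fv",f[:2]@Y,f[2])
```

```text
12.7667 [0.63473366 0.02306658 0.06395853] 0.024442063002646917 u -0.07849210857468225 v -0.6302839676597253 fu 0.47814416419613026 fv -0.21608670809930178 6.812020883286087
```

Request:
move_arm --pt "0 0.02 0" --pt "-0.01 0.04 0" --pt "-0.01 0.06 0" --pt "-0.01 0.08 0" --pt "-0.02 0.1 0" --pt "-0.02 0.1 0" --roll '[0, 0, 0, 0, 0, 0]'

```text
t: 13.27
tool_pos: [0.6347, 0.0233, 0.064]
orientation: [[0.987, 0.158, 0.002], [0.158, -0.987, -0.001], [0.002, 0.001, -1.0]]
contact_force: [0.4, -3.5, 6.5]
finger_gap: 0.0249
```

```bash
cat > f.py <<'E'
from h import *
a=np.radians(9.18);X=np.array([-np.sin(a),np.cos(a)]);Y=np.array([-np.cos(a),-np.sin(a)])
s=ctrl.sense();t=s["tool_pos"];f=s["contact_force"];print("t",s["t"],"gap %.4f u %.4f v %.4f z %.4f fu %.1f fv %.1f fz %.1f"%(s["finger_gap"],t[:2]@X,t[:2]@Y,t[2],f[:2]@X,f[:2]@Y,f[2]), s["wrist_torque"].round(2))
E
python3 f.py
```

```text
t 13.2667 gap 0.0249 u -0.0783 v -0.6303 z 0.0640 fu -3.6 fv 0.1 fz 6.5 [-0.68 -0.26  0.14]
```

Request:
move_arm --pt "0 0.03 0" --pt "-0.01 0.06 0" --pt "-0.01 0.08 0" --pt "-0.02 0.1 0" --pt "-0.02 0.1 0" --roll '[0, 0, 0, 0, 0]'

```text
t: 13.68
tool_pos: [0.6346, 0.024, 0.064]
orientation: [[0.987, 0.158, 0.002], [0.158, -0.987, -0.001], [0.002, 0.001, -1.0]]
contact_force: [2.7, -3.8, 5.3]
finger_gap: 0.0245
```

Request:
move_arm --pt "0 0.02 0" --pt "-0.01 0.04 0" --pt "-0.01 0.05 0" --pt "-0.01 0.05 0" --roll '[0, 0, 0, 0]'

```text
t: 14.02
tool_pos: [0.6345, 0.0245, 0.064]
orientation: [[0.987, 0.158, 0.002], [0.158, -0.987, -0.001], [0.002, 0.001, -1.0]]
contact_force: [4.1, -5.2, 4.5]
finger_gap: 0.0245
```

```bash
python3 f.py
```

```text
t 14.0167 gap 0.0245 u -0.0770 v -0.6303 z 0.0640 fu -5.8 fv -3.2 fz 4.5 [-0.89 -0.39  0.24]
```

Request:
move_arm --pt "0 0.02 0" --pt "-0.01 0.05 0" --pt "-0.01 0.08 0" --pt "-0.02 0.1 0" --pt "-0.02 0.1 0" --roll '[0, 0, 0, 0, 0]'

```text
t: 14.43
tool_pos: [0.6343, 0.0255, 0.064]
orientation: [[0.987, 0.158, 0.002], [0.158, -0.987, -0.001], [0.002, 0.001, -1.0]]
contact_force: [2.8, -5.2, 4.1]
finger_gap: 0.0244
```

Request:
move_arm --pt "0 0.02 0" --pt "-0.01 0.04 0" --pt "-0.01 0.05 0" --pt "-0.01 0.05 0" --roll '[0, 0, 0, 0]'

```text
t: 14.77
tool_pos: [0.6343, 0.0259, 0.064]
orientation: [[0.987, 0.158, 0.002], [0.158, -0.987, -0.001], [0.002, 0.001, -1.0]]
contact_force: [2.6, -5.5, 4.6]
finger_gap: 0.0243
```

```bash
python3 f.py
```

```text
t 14.7667 gap 0.0243 u -0.0756 v -0.6303 z 0.0640 fu -5.8 fv -1.7 fz 4.6 [-0.97 -0.51  0.15]
```

Request:
move_arm --pt "0 0.03 0" --pt "-0.01 0.06 0" --pt "-0.01 0.09 0" --pt "-0.02 0.12 0" --pt "-0.02 0.15 0" --pt "-0.02 0.15 0" --roll '[0, 0, 0, 0, 0, 0]'

```text
t: 15.27
tool_pos: [0.634, 0.0273, 0.064]
orientation: [[0.988, 0.158, 0.002], [0.158, -0.988, -0.001], [0.002, 0.001, -1.0]]
contact_force: [3.0, -5.6, 5.1]
finger_gap: 0.0239
```

Request:
move_arm --pt "0 0.03 0" --pt "-0.01 0.06 0" --pt "-0.01 0.09 0" --pt "-0.02 0.12 0" --pt "-0.02 0.15 0" --pt "-0.02 0.15 0" --roll '[0, 0, 0, 0, 0, 0]'

```text
t: 15.77
tool_pos: [0.6339, 0.0284, 0.064]
orientation: [[0.988, 0.157, 0.002], [0.157, -0.988, -0.002], [0.002, 0.002, -1.0]]
contact_force: [2.6, -7.9, 4.6]
finger_gap: 0.0244
```

```bash
python3 f.py
```

```text
t 15.7667 gap 0.0244 u -0.0731 v -0.6303 z 0.0640 fu -8.3 fv -1.3 fz 4.6 [-1.51 -0.52  0.21]
```

```bash
cat > jaw.py <<'E'
from h import *
import sys
a=np.radians(9.18);X=np.array([-np.sin(a),np.cos(a)]);Y=np.array([-np.cos(a),-np.sin(a)])
def jaw(p):
    r,c=np.nonzero(np.ones((400,640)));Q=world(p,np.c_[c,r])
    v=Q[:,:2]@Y+.631;u=Q[:,:2]@X
    k=(Q[:,2]>.064)&(Q[:,2]<.08)&(abs(v)>.015)&(abs(v)<.03)&(u>-.05)&(u<.03)
    print("jaw u",np.percentile(u[k],[2,25,50,75,98]).round(4),k.sum())
    k=(Q[:,2]>.1)&(Q[:,2]<.113)&(u>.0)&(u<.08)&(abs(v)<.03);print("cap",.5*np.array([np.percentile(u[k],[2,98]).sum(),np.percentile(v[k],[2,98]).sum()]) if k.sum() else None,k.sum())
if __name__=="__main__":
    for f in("w1.pkl",):jaw(pickle.load(open(f,"rb")))
    p=read_camera("wrist");save(p,sys.argv[1]);jaw(p)
E
python3 jaw.py w9; python3 f.py
```

```text
jaw u [-0.0222 -0.0192 -0.0164 -0.0135 -0.0088] 249
cap None 0
jaw u [-0.0166 -0.0128 -0.0094 -0.0037  0.0272] 2797
cap None 0
t 15.8167 gap 0.0243 u -0.0731 v -0.6303 z 0.0640 fu -7.4 fv -1.8 fz 4.1 [-1.46 -0.58  0.12]
```

View pics/w9.png

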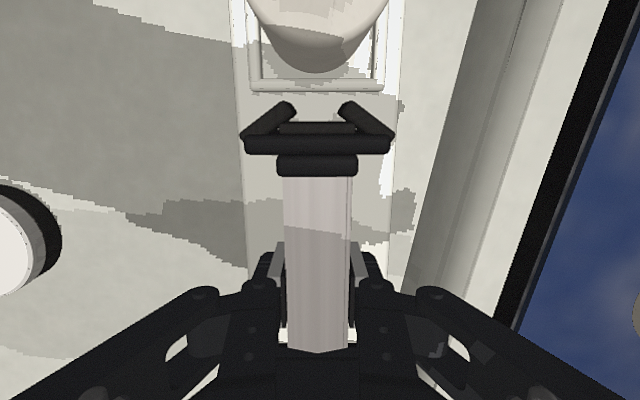

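Request:
move_arm --pt "0 0.03 0" --pt "-0.01 0.06 0" --pt "-0.01 0.09 0" --pt "-0.02 0.12 0" --pt "-0.02 0.15 0" --pt "-0.02 0.15 0" --roll '[0, 0, 0, 0, 0, 0]'

```text
t: 16.32
tool_pos: [0.6336, 0.0299, 0.064]
orientation: [[0.988, 0.157, 0.002], [0.157, -0.988, -0.002], [0.002, 0.002, -1.0]]
contact_force: [3.2, -7.5, 5.4]
finger_gap: 0.0249
```

Request:
move_arm --pt "0 0.03 0" --pt "-0.01 0.06 0" --pt "-0.01 0.09 0" --pt "-0.02 0.12 0" --pt "-0.02 0.15 0" --pt "-0.02 0.15 0" --roll '[0, 0, 0, 0, 0, 0]'

```text
t: 16.82
tool_pos: [0.6332, 0.0322, 0.064]
orientation: [[0.987, 0.158, 0.002], [0.158, -0.987, -0.001], [0.001, 0.001, -1.0]]
contact_force: [1.7, -4.0, 5.9]
finger_gap: 0.0244
```

```bash
python3 f.py
```

```text
t 16.8167 gap 0.0244 u -0.0692 v -0.6303 z 0.0640 fu -4.2 fv -1.0 fz 5.9 [-0.69 -0.2   0.09]
```

Request:
move_arm --pt "-0.01 0.06 0" --pt "-0.02 0.12 0" --pt "-0.03 0.18 0" --pt "-0.04 0.24 0" --pt "-0.05 0.3 0" --pt "-0.06 0.36 0" --pt "-0.07 0.42 0" --pt "-0.08 0.48 0" --pt "-0.09 0.54 0" --pt "-0.1 0.6 0" --pt "-0.11 0.66 0" --pt "-0.12 0.72 0" --pt "-0.12 0.72 0" --pt "-0.12 0.72 0" --roll '[0, 0, 0, 0, 0, 0, 0, 0, 0, 0, 0, 0, 0, 0]'

```text
t: 17.98
tool_pos: [0.6321, 0.0395, 0.064]
orientation: [[0.987, 0.158, 0.002], [0.158, -0.987, -0.001], [0.001, 0.001, -1.0]]
contact_force: [1.5, -2.3, 6.5]
finger_gap: 0.0244
```

```bash
python3 f.py
```

```text
t 17.9833 gap 0.0244 u -0.0618 v -0.6303 z 0.0640 fu -2.5 fv -1.1 fz 6.5 [-0.58 -0.2   0.14]
```

Request:
move_arm --pt "0 0.03 0" --pt "-0.01 0.06 0" --pt "-0.01 0.09 0" --pt "-0.02 0.12 0" --pt "-0.02 0.15 0" --pt "-0.03 0.18 0" --pt "-0.03 0.21 0" --pt "-0.04 0.24 0" --pt "-0.04 0.27 0" --pt "-0.05 0.3 0" --pt "-0.05 0.3 0" --roll '[0, 0, 0, 0, 0, 0, 0, 0, 0, 0, 0]'

```text
t: 18.9
tool_pos: [0.6315, 0.043, 0.064]
orientation: [[0.987, 0.158, 0.002], [0.158, -0.987, -0.0], [0.001, 0.0, -1.0]]
contact_force: [1.7, -0.8, 6.6]
finger_gap: 0.0244
```

Request:
move_arm --pt "0 0.03 0" --pt "-0.01 0.06 0" --pt "-0.01 0.09 0" --pt "-0.02 0.12 0" --pt "-0.02 0.15 0" --pt "-0.02 0.15 0" --roll '[0, 0, 0, 0, 0, 0]'

```text
t: 19.4
tool_pos: [0.6313, 0.0445, 0.064]
orientation: [[0.987, 0.158, 0.001], [0.158, -0.987, -0.0], [0.001, 0.0, -1.0]]
contact_force: [0.4, -0.9, 7.2]
finger_gap: 0.0245
```

```bash
python3 f.py
```

```text
t 19.4 gap 0.0245 u -0.0568 v -0.6303 z 0.0640 fu -0.9 fv -0.2 fz 7.2 [-0.16 -0.06  0.14]
```

Request:
move_arm --pt "0 0.03 0" --pt "-0.01 0.06 0" --pt "-0.01 0.09 0" --pt "-0.02 0.12 0" --pt "-0.02 0.15 0" --pt "-0.02 0.15 0" --roll '[0, 0, 0, 0, 0, 0]'

```text
t: 19.9
tool_pos: [0.6311, 0.0459, 0.064]
orientation: [[0.987, 0.158, 0.001], [0.158, -0.987, -0.0], [0.001, 0.0, -1.0]]
contact_force: [1.5, -1.4, 7.1]
finger_gap: 0.0241
```

Request:
move_arm --pt "0 0.03 0" --pt "-0.01 0.06 0" --pt "-0.01 0.09 0" --pt "-0.01 0.09 0" --pt "-0.01 0.09 0" --roll '[0, 0, 0, 0, 0]'

```text
t: 20.32
tool_pos: [0.6309, 0.0466, 0.064]
orientation: [[0.987, 0.158, 0.001], [0.158, -0.987, -0.0], [0.001, 0.001, -1.0]]
contact_force: [0.6, -2.4, 6.7]
finger_gap: 0.0244
```

```bash
python3 f.py; python3 jaw.py w10
python3 - <<'E'
from h import *
q=read_camera("scene")
cv2.imwrite("pics/s10c.png",cv2.resize(q["pixels"][150:220,280:385,::-1],None,fx=7,fy=7,interpolation=cv2.INTER_CUBIC))
E
```

```text
t 20.3167 gap 0.0244 u -0.0547 v -0.6303 z 0.0640 fu -2.5 fv -0.2 fz 6.7 [-0.43 -0.    0.19]
jaw u [-0.0222 -0.0192 -0.0164 -0.0135 -0.0088] 249
cap None 0
jaw u [-0.0473  0.003   0.0077  0.0126  0.0294] 3353
cap [ 0.03151186 -0.00051069] 6742
```

View pics/s10c.png

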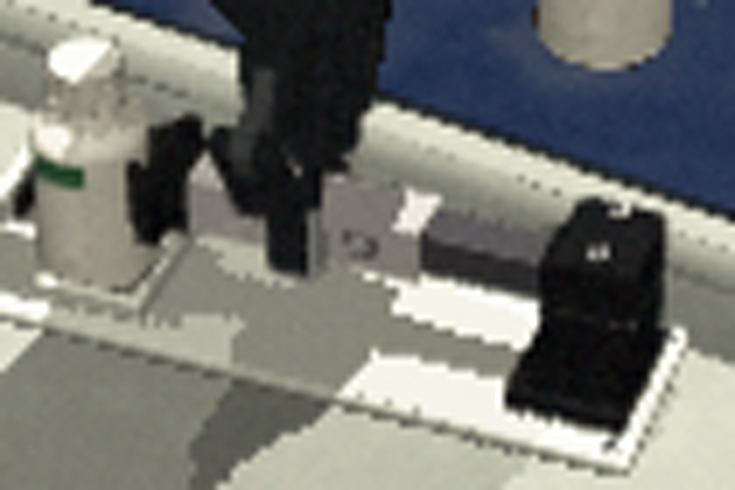

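Request:
move_arm --pt "0 0.03 0" --pt "-0.01 0.06 0" --pt "-0.01 0.09 0" --pt "-0.01 0.09 0" --pt "-0.01 0.09 0" --roll '[0, 0, 0, 0, 0]'

```text
t: 20.83
tool_pos: [0.6308, 0.0475, 0.064]
orientation: [[0.987, 0.158, 0.001], [0.158, -0.987, -0.0], [0.001, 0.001, -1.0]]
contact_force: [-0.1, -3.2, 6.9]
finger_gap: 0.0246
```

```bash
python3 f.py
```

```text
t 20.8333 gap 0.0246 u -0.0538 v -0.6303 z 0.0640 fu -3.2 fv 0.6 fz 6.9 [-0.46 -0.04  0.17]
```

Request:
move_arm --pt "0 0.03 0" --pt "-0.01 0.06 0" --pt "-0.01 0.06 0" --pt "-0.01 0.06 0" --roll '[0, 0, 0, 0]'

```text
t: 21.17
tool_pos: [0.6307, 0.048, 0.064]
orientation: [[0.987, 0.158, 0.001], [0.158, -0.987, -0.0], [0.001, 0.001, -1.0]]
contact_force: [1.1, -2.6, 7.0]
finger_gap: 0.0243
```

```bash
python3 f.py
```

```text
t 21.1667 gap 0.0243 u -0.0532 v -0.6303 z 0.0640 fu -2.8 fv -0.7 fz 7.0 [-0.48 -0.02  0.16]
```

Request:
move_arm --pt "0 -0.03 0" --pt "0.01 -0.06 0" --pt "0.01 -0.09 0" --pt "0.02 -0.12 0" --pt "0.02 -0.15 0" --pt "0.03 -0.18 0" --pt "0.03 -0.2 0" --pt "0.03 -0.2 0" --roll '[0, 0, 0, 0, 0, 0, 0, 0]'

```text
t: 21.83
tool_pos: [0.6309, 0.047, 0.0639]
orientation: [[0.987, 0.159, 0.001], [0.159, -0.987, 0.001], [0.001, -0.0, -1.0]]
contact_force: [-0.7, 2.5, 7.3]
finger_gap: 0.0241
```

```bash
python3 f.py
```

```text
t 21.8333 gap 0.0241 u -0.0543 v -0.6303 z 0.0639 fu 2.5 fv 0.3 fz 7.3 [0.32 0.14 0.12]
```

Request:
move_arm --pt "0 -0.03 0" --pt "0.01 -0.06 0" --pt "0.01 -0.09 0" --pt "0.01 -0.09 0" --roll '[0, 0, 0, 0]'

```text
t: 22.17
tool_pos: [0.6311, 0.0461, 0.064]
orientation: [[0.987, 0.159, 0.001], [0.159, -0.987, 0.001], [0.001, -0.0, -1.0]]
contact_force: [0.4, 2.2, 7.6]
finger_gap: 0.0243
```

```bash
python3 f.py
```

```text
t 22.1667 gap 0.0243 u -0.0552 v -0.6303 z 0.0640 fu 2.1 fv -0.7 fz 7.6 [0.37 0.11 0.17]
```

Request:
move_arm --pt "0 -0.03 0" --pt "0.01 -0.06 0" --pt "0.01 -0.09 0" --pt "0.01 -0.09 0" --roll '[0, 0, 0, 0]'

```text
t: 22.5
tool_pos: [0.6312, 0.0452, 0.064]
orientation: [[0.987, 0.159, 0.001], [0.159, -0.987, 0.001], [0.001, -0.0, -1.0]]
contact_force: [0.2, 2.7, 6.8]
finger_gap: 0.0243
```

```bash
python3 f.py
```

```text
t 22.5 gap 0.0243 u -0.0561 v -0.6303 z 0.0640 fu 2.6 fv -0.7 fz 6.8 [0.33 0.04 0.14]
```

Request:
move_arm --pt "0 -0.03 0" --pt "0.01 -0.06 0" --pt "0.01 -0.09 0" --pt "0.01 -0.09 0" --roll '[0, 0, 0, 0]'

```text
t: 22.83
tool_pos: [0.6313, 0.0449, 0.064]
orientation: [[0.987, 0.159, 0.001], [0.159, -0.987, 0.001], [0.001, -0.001, -1.0]]
contact_force: [0.2, 3.9, 6.5]
finger_gap: 0.0247
```

```bash
python3 f.py
```

```text
t 22.8333 gap 0.0247 u -0.0564 v -0.6303 z 0.0640 fu 3.9 fv -0.8 fz 6.5 [0.91 0.14 0.07]
```

Request:
move_arm --pt "0 -0.03 0" --pt "0.01 -0.06 0" --pt "0.01 -0.09 0" --pt "0.01 -0.09 0" --roll '[0, 0, 0, 0]'

```text
t: 23.17
tool_pos: [0.6313, 0.0446, 0.0639]
orientation: [[0.987, 0.159, 0.001], [0.159, -0.987, 0.002], [0.001, -0.002, -1.0]]
contact_force: [-0.3, 7.3, 8.0]
finger_gap: 0.0242
```

```bash
python3 f.py
```

```text
t 23.1667 gap 0.0242 u -0.0567 v -0.6303 z 0.0639 fu 7.3 fv -0.9 fz 8.0 [1.53 0.2  0.04]
```

Request:
move_arm --pt "0 -0.03 0" --pt "0.01 -0.06 0" --pt "0.01 -0.09 0" --pt "0.02 -0.12 0" --pt "0.02 -0.12 0" --pt "0.02 -0.12 0" --roll '[0, 0, 0, 0, 0, 0]'

```text
t: 23.67
tool_pos: [0.6314, 0.0443, 0.0639]
orientation: [[0.987, 0.16, 0.001], [0.16, -0.987, 0.003], [0.001, -0.003, -1.0]]
contact_force: [-2.0, 11.7, 8.0]
finger_gap: 0.0242
```

```bash
python3 f.py
```

```text
t 23.6667 gap 0.0242 u -0.0570 v -0.6303 z 0.0639 fu 11.8 fv 0.1 fz 8.0 [2.29 0.5  0.  ]
```

Request:
move_arm --pt "0 0 0" --pt "0 0 0" --pt "0 0 0" --pt "0 0 0" --pt "0 0 0" --pt "0 0 0" --pt "0 0 0" --pt "0 0 0" --roll '[0, 0, 0, 0, 0, 0, 0, 0]'

```text
t: 24.33
tool_pos: [0.6314, 0.0444, 0.0639]
orientation: [[0.987, 0.16, 0.001], [0.16, -0.987, 0.003], [0.001, -0.003, -1.0]]
contact_force: [-1.6, 13.1, 8.5]
finger_gap: 0.0247
```

```bash
python3 f.py; python3 jaw.py w11
python3 - <<'E'
from h import *
q=read_camera("scene")
cv2.imwrite("pics/s11c.png",cv2.resize(q["pixels"][150:220,280:385,::-1],None,fx=7,fy=7,interpolation=cv2.INTER_CUBIC))
E
```

```text
t 24.3333 gap 0.0247 u -0.0569 v -0.6303 z 0.0639 fu 13.2 fv -0.5 fz 8.5 [2.24 0.44 0.04]
jaw u [-0.0222 -0.0192 -0.0164 -0.0135 -0.0088] 249
cap None 0
jaw u [-0.0495  0.0008  0.0054  0.0099  0.0295] 3249
cap [ 0.03071496 -0.00084794] 4604
```

View pics/s11c.png

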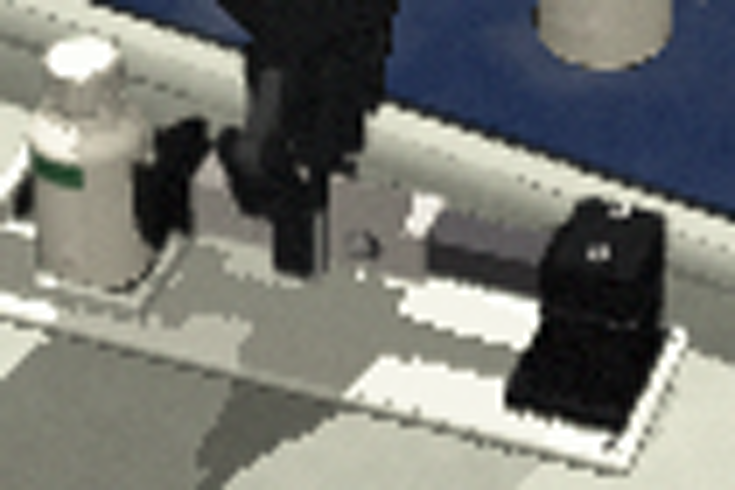

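View pics/w11.png

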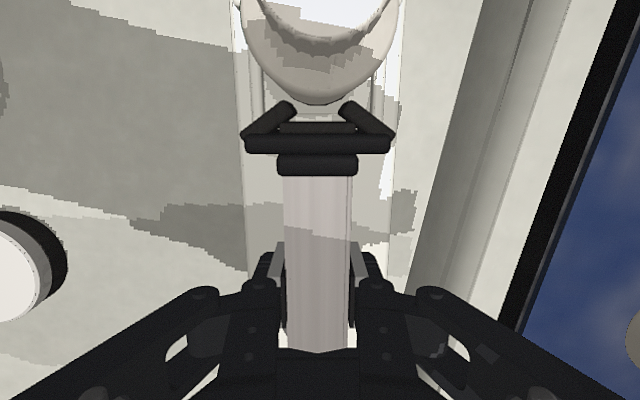

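Request:
move_arm --pt "0 0.06 0" --pt "-0.02 0.12 0" --pt "-0.03 0.18 0" --pt "-0.04 0.25 0" --pt "-0.04 0.25 0" --roll '[0, 0, 0, 0, 0]'

```text
t: 24.85
tool_pos: [0.6312, 0.045, 0.064]
orientation: [[0.987, 0.159, 0.001], [0.159, -0.987, 0.001], [0.001, -0.001, -1.0]]
contact_force: [-0.6, 3.0, 6.4]
finger_gap: 0.0246
```

```bash
python3 f.py
```

```text
t 24.85 gap 0.0246 u -0.0563 v -0.6303 z 0.0640 fu 3.0 fv 0.1 fz 6.4 [ 0.59 -0.02  0.12]
```

Request:
move_arm --pt "0 0.05 0" --pt "-0.01 0.08 0" --pt "-0.01 0.08 0" --roll '[0, 0, 0]'

```text
t: 25.1
tool_pos: [0.6312, 0.0452, 0.064]
orientation: [[0.987, 0.158, 0.001], [0.158, -0.987, 0.0], [0.001, 0.0, -1.0]]
contact_force: [1.2, -0.0, 6.9]
finger_gap: 0.0245
```

Request:
move_arm --pt "0 0 0" --pt "0 0 0" --pt "0 0 0" --pt "0 0 0" --pt "0 0 0" --pt "0 0 0" --roll '[0, 0, 0, 0, 0, 0]' --gripper 60

```text
t: 25.6
tool_pos: [0.6305, 0.045, 0.0632]
orientation: [[0.987, 0.158, -0.0], [0.158, -0.987, -0.0], [-0.0, 0.0, -1.0]]
contact_force: [0.7, -0.3, 0.6]
finger_gap: 0.0517
```

Request:
move_arm --pt "0 0 1" --pt "0 0 3" --pt "0 0 6" --pt "0 0 9" --pt "0 0 12" --pt "0 -1 15" --pt "0 -1 15" --pt "0 -1 15" --roll '[0, 0, 0, 0, 0, 0, 0, 0]'

```text
t: 26.27
tool_pos: [0.6312, 0.0346, 0.2156]
orientation: [[0.988, 0.157, 0.003], [0.157, -0.988, 0.0], [0.003, 0.0, -1.0]]
contact_force: [0.6, 0.6, -1.2]
finger_gap: 0.0509
```

```bash
python3 f.py; python3 jaw.py w12
python3 - <<'E'
from h import *
q=read_camera("scene")
cv2.imwrite("pics/s12c.png",cv2.resize(q["pixels"][140:260,225:425,::-1],None,fx=4,fy=4,interpolation=cv2.INTER_CUBIC))
for n,p in(("scene",q),("top",read_camera("top"))):
  for t in("glass_beaker","round_case","wash_bottle_1","marker"):
    for d in models.cut_out(t,p)[:1]:
        print(n,t,np.round(d["confidence"],2),np.round(d["box"]))
E
```

```text
t 26.2667 gap 0.0509 u -0.0666 v -0.6287 z 0.2156 fu 0.4 fv -0.7 fz -1.2 [-0.02 -0.01  0.03]
jaw u [-0.0222 -0.0192 -0.0164 -0.0135 -0.0088] 249
cap None 0
jaw u [0.0005 0.0042 0.0073 0.0118 0.0295] 504
cap [ 0.04131795 -0.00113947] 1860
scene glass_beaker 0.59 [262. 221.  24.  30.]
scene wash_bottle_1 0.63 [328. 192. 102.  48.]
scene marker 0.75 [265. 253.  40.  29.]
top round_case 0.93 [330. 226.  18.  30.]
top wash_bottle_1 0.66 [422. 141.  38.  58.]
top marker 0.19 [356. 150.  32.  35.]
```

View pics/s12c.png

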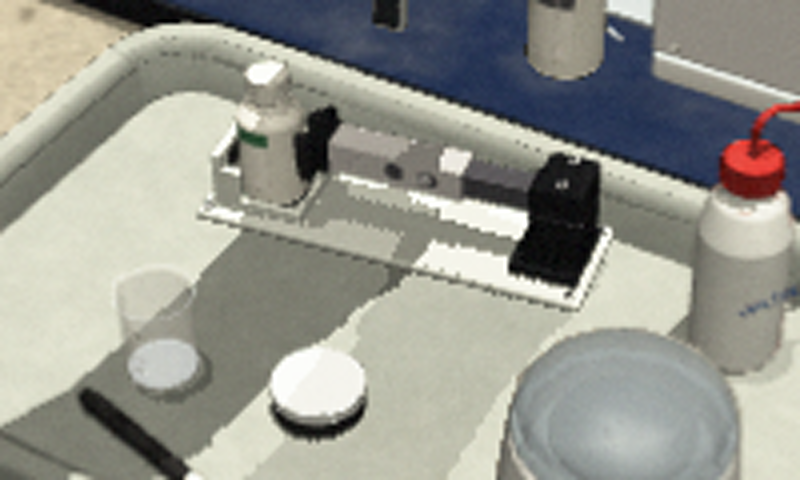

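View pics/w12.png

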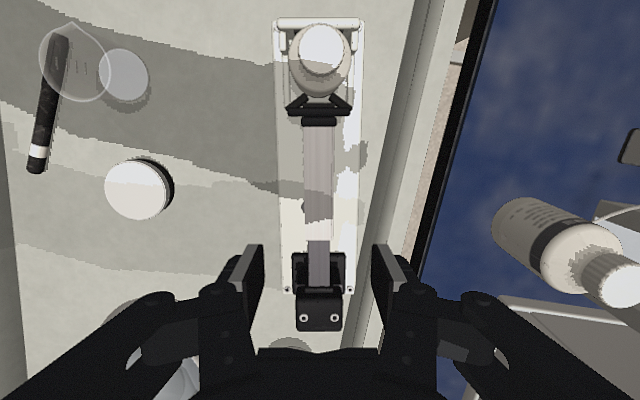

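```bash
python3 -c "
from workcell import ctrl
print(ctrl.job_done())"
```

```text
the job is handed in; nothing more can be done
None
```

I stood the bottle in the cradle and let go of it. I then pinched the tube across the button at 42 N and slid it about 25 mm towards the bottle. At the end I tugged it back at 12–13 N measured at the wrist for about 0.7 s, and it held. I let go, raised the arm clear and handed the job in at about 26 s; the hand-in gives no verdict.

**Tug:** The tube came up against the button at about 22 mm of slide and did not move any further. Friction was about 2.5 N, so the load on the button itself was roughly 10 to 13 N. I could not measure that load directly.

**Final pictures:**
- **Button:** it shows in the next hole and stands out of it. I judged "fully out" from the picture and from the tug; its exact travel was not measured.
- **Bottle:** it stands upright. The middle of its cap is 1–2 mm from the pocket's centre, and nothing touches the robot.
- **Bystanders:** the beaker, round case, wash bottle and part of the marker show in the last pictures where they were at the start. The network also gave two wrong results on that last look: it took the holder for the wash bottle in the scene view, and gave a low-confidence marker in the top view. Its other results agreed with the start for all four, with shifts of a few pixels at most.

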